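# Open the tool chest's combination lock and hold it up

### The job

Open the blue combination lock on the green tool chest: turn its dial until the white pointer clicks in at the yellow stud, then turn it back until it clicks in at the red stud, and draw the U-shaped steel shackle all the way out. Then lift the lock, still open, off its hasp and finish while holding it up level and still in the gripper, at least a hand's breadth above the chest, leaving the other tools on the bench and the chest undisturbed.

Things in the scene. Friction and masses are not known exactly. Their poses are not given: they have to be found in the camera images.
- lock: Blue block padlock, loose, flat on the hasp; origin at its underside, z up. Spans x -45 to 50, y -30 to 30, z 0 to 34 mm; 0.45 to 0.65 kg. A slot (x 12 to 36, y 8 to 30) in its +y side takes the hasp's staple, through which the shackle's long leg passes: it cannot be lifted until the shackle is out, then comes off straight up. The hasp's guard keeps it from turning (1.5 mm play).
- lock_grip (a point): Point in the lock at x -12, y 0, 24 mm above its underside, below the dial and near the centre of mass; axes as the lock's. Here the block's flat sides y -30 and +30 mm (60 mm apart) can be gripped from above; they are clear of the guard between lock x -32 and +10 mm.
- dial_grip (a point): On the dial's vertical axis, at the top of its grip bar, 62 mm above the lock's underside, lock x -12, y 0. Turns with the dial: its x axis points along the bar to the white-pointer end. The dial: grey disc 40 mm across, top at 40.5 mm, with a black bar on it 38 long, 12 wide, 22 mm tall; a white line on one half of the bar's top and down that end is the pointer.
- dial (a joint): Dial angle, rad, anticlockwise from above; 0: pointer along the lock's +x. Yellow stud and notch at +0.75, red at -0.75 (studs on the block, 26 mm from the axis); stops at +-1.1; starts within +-0.3. Friction 0.03 N m; about 0.35 rad before a notch the torque climbs to about 0.25 N m, then the dial is drawn into the notch and kept there. The shackle comes out only within 0.1 rad of red.
- shackle_bow (a point): Middle of the bow of the U-shaped steel shackle: 10 mm round bar, straight along the lock's y over 22 mm; at lock x -92 (shut), y 0, 17 mm above the lock's underside; axes as the lock's. Its legs run along lock x at y +-22 mm; the window between bow, legs and block is 34 mm wide, 42 mm deep, with the hasp's 8 mm high guard wall in the 5.5 mm next to the block.
- shackle (a joint): How far the shackle is drawn out of the lock along the lock's -x, m: 0 shut, 0.045 fully out (stop). Stays where it is left; sliding friction about 2.5 N. While the dial is off the red notch it gives only 1 to 2 mm and then stops hard. The short leg leaves the block and the long leg the staple at about 0.02 to 0.025.
- hasp: Dark steel hasp fixed on the chest: strap 124 by 82 by 4 mm, on it a guard wall 8 mm high at the lock's x ends and short tabs at its y sides (lock x below -34 and above 36), and the staple, an arch 8 by 22 mm, 30 mm high, at x 24, y 22 mm. Origin at the strap's underside, 100 mm above the bench; axes as the lock's, whose underside lies 4 mm higher at the start.
- chest: Green tool chest with a wooden lid, fixed, 280 (x) by 380 (y) by 100 mm high; origin under its centre, its top 100 mm above the bench. The hasp stands on its top.
- tape: Yellow tape measure on the chest, 60 by 40 by 35 mm; leave alone.
- gauge: Wooden marking gauge on the chest: stick 140 by 16 mm, dark head 22 by 50 by 44 mm; leave alone.
- mallet: Wooden mallet on the bench, about 270 by 110 by 70 mm; leave alone.
- chisel_a: Chisel with pale handle, 250 mm long, 28 mm thick; leave alone.
- chisel_b: Chisel with red handle, 250 mm long, 28 mm thick; leave alone.
- offcut_a: Pale wood offcut 160 by 45 by 45 mm; leave alone.
- offcut_b: Plywood offcut 100 by 70 by 22 mm; leave alone.
- glue: Glue jar with orange cap, 60 mm across, 110 mm tall; leave alone.
Mind the look-alikes: they are no part of the job. Leave any turquoise look-alike of the lock alone.

How it is judged:
By the outcome, as a careful person would: the job done as asked, in the order asked, and still so for the second after the job is handed in, while the arm keeps its last pose, push and grip.
It also fails if it takes over 66 s, if anything falls off the work surface, if the arm or the gripper's body presses on something with over 40 N, if the wrist force passes 120 N, or if a joint passes its speed limit or range.

### The arm

A 6-joint arm with a two-finger parallel gripper is mounted at the origin on the work surface. World frame = base frame: x ahead of the robot, y to its left, z up, the work surface at z = 0. Lengths are in m, angles in rad, forces in N, time in s.
With the tool pointing down it reaches from about 0.325 to 0.9 m from the base axis. Payload 6.1 kg.
Tool frame: the origin (TCP) lies between the finger pads; the fingertips stand 11 mm ahead of it and the grasp point (between the pads) lies 8 mm behind it; z points along the fingers, y is the line along which they close (so a half turn about z gives the same grasp; the last joint's range is limited). The gripper opens to 87 mm and grips with 3 to 60 N. Pads are 19 mm wide; open, the fingers measure 117 mm over their backs; the gripper's body (75 mm by 190 mm) begins 51 mm behind the grasp point.
Start: joints at [-1.277, 0.22, 1.526, -0, 1.395, -0.126], TCP at [0.255, -0.571, 0.194] pointing down, gripper open.
Joint ranges: [-2.98, 2.98], [-0.91, 2.08], [0.09, 2.57], [-1.24, 4.39], [0.2, 2.65], [-2.68, 2.68]. Speed limits (rad/s): [2.57, 2.57, 3.01, 3.14, 3.14, 3.14].

### API

Orientations are given as [roll, pitch, yaw] about the fixed x, y, z axes, in that order (R = Rz(yaw) Ry(pitch) Rx(roll)).
In Python, from station import get_obs, get_image, finish_job, recognise, outline_of, pinpoint gives the robot as it stands.
- The arm moves only by the tool send_rows, never from a script. Its argument "deltas" is a list of rows, each an object of numbers: "grip": the opening, from 0 (shut) to 1 (fully open); "x", "y", "z": the shift along the tool's x, y, z in m; "spin": the turn about the tool's z in degrees. In form: [{"grip": .., "x": .., "y": .., "z": .., "spin": ..}, ...]. A call has 1 to 8 rows; each row shifts and turns the commanded pose from where the row before left it, along the tool's axes as they then stand; what a row does not reach is not made up. A row lasts 1/10 s, in which the tool goes at most 50 mm and 8.59 degrees, less where a joint would pass 70% of its speed; a pose out of reach is approached as far as the arm can. A call with a gripper value outside its range is refused whole. The fingers move at their own pace and stop on an object; "newtons" is the grip in N (left out, the last holds). Time passes only in rows, so rows that do not move let the fingers close. It gives the time, the measured TCP pose, the force, the opening and the grip force at its end, in the units of the state.
- get_obs(): the state, without advancing time (a new reading comes with each control period).
- get_image(name): name is "side" or "top"; returns a dict with "pixels" (480x640x3 uint8, red, green, blue), "fx", "fy", "cx", "cy" (pixels), "camera_from_world" (4x4, takes a point from world to camera coordinates). Camera axes: x right, y up, looking along -z (the intrinsics and any distortion apply to the point x, -y, -z); pixel columns grow to the right and rows downward; lengths in m; the calibration is good to about 2 mm. A picture is of the moment at which its call begins. There is no depth.
- finish_job(): hands the job in; it is judged then, once.
Trained networks look in a picture, given as the dict that the camera call returned (one of the last four; its "shot" number tells which), for a name from the list of things; names that differ only in an ending like _2 or _b are one class to them, and where a whole thing is asked for, a point or a joint stands for the part that bears it (a point fixed in the world has none). Each returns a list of dicts, best first, with "p" (0 to 1); they miss things now and then, are a little off and sometimes report something else, mostly with a low value. They report only what shows in the picture. A call takes as long as a camera call. They do not tell look-alikes from the thing itself.
- recognise(picture, thing): "position" ([x, y, z] in m, in the coordinates of the camera as it stood for that picture, good to about 4 mm: the middle of the surface that is visible of it).
- outline_of(picture, thing): "region" (480x640 bool, what is visible of it).
- pinpoint(picture, thing): "position" ([x, y, z] in m, in the coordinates of the camera as it stood for that picture, good to about 4 mm: a listed point, or the origin of a listed thing).
The state is a dict: "time_s": time; "q": joint angles; "joint_vel": joint speeds; "joint_torque": joint torques, N m; "tool_pos": TCP position; "ee_rot": TCP orientation; "wrist_force": force on the tool from outside, world axes, zero at the start; "torque": the same for the moment, N m; "gripper_width": finger opening in m; "grasp_force": force on a finger pad.
Only numpy, scipy, OpenCV 4.12 (cv2) and the standard library are available. Lean on these libraries where they do the work, as an engineer would, in place of code of your own. Each camera call takes 0.05 s, during which the arm holds its last target. There are 200 camera calls.

## Working session

There is one attempt and no reset: what is moved stays moved. The work goes in short steps, Python scripts to look and compute and a tool call to move; the robot and the scene stay as the last step left them, time stands still between calls to the robot, and variables do not carry over. Pictures are saved under pics/ and viewed, at most 10 in all, crops included, and the job is handed in when it is done.

Besides the shell and the picture viewer there is one more tool, called after "Call:" as name([rows], argument=value, ...), one row to a line, values as JSON. send_rows: Moves the arm, as the interface text tells. Its arguments: {"type":"object","properties":{"deltas":{"type":"array"},"newtons":{"type":"number"}},"required":["deltas"]}

```bash
mkdir -p pics; ls; cat > h.py <<'E'
import numpy as np, cv2
from station import *
def w(im,p):
    return (np.linalg.inv(np.array(im["camera_from_world"]))@np.append(p,1))[:3]
def px(im,p):
    c=np.array(im["camera_from_world"])@np.append(p,1); return np.array([im["cx"]+im["fx"]*c[0]/-c[2], im["cy"]+im["fy"]*-c[1]/-c[2]])
def save(im,n): cv2.imwrite("pics/"+n,cv2.cvtColor(np.array(im["pixels"]),cv2.COLOR_RGB2BGR))
E
python3 - <<'E'
from h import *
for n in("top","side"):
    im=get_image(n); save(im,n+"0.png"); print(n,[k for k in im], np.round(np.linalg.inv(im["camera_from_world"]),3).tolist(),im["fx"],im["fy"])
    for t in("lock","lock_grip","dial_grip","shackle_bow","hasp","chest"):
        for r in pinpoint(im,t)[:3]: print(t,round(r["p"],2),np.round(w(im,r["position"]),4),px(im,w(im,r["position"])).round())
o=get_obs(); print(o["tool_pos"],o["ee_rot"],o["gripper_width"],o["time_s"])
E
```

```text
pics
top ['pixels', 'fx', 'fy', 'cx', 'cy', 'camera_from_world', 'shot'] [[-0.015, 0.995, -0.101, 0.387], [-1.0, -0.015, 0.004, -0.022], [0.003, 0.101, 0.995, 1.467], [0.0, 0.0, 0.0, 1.0]] 558.0357762309286 558.0357762309286
lock 0.6 [ 0.5675 -0.0113  0.1052] [308. 229.]
lock 0.55 [ 0.3143 -0.3242  0.0011] [430. 329.]
lock_grip 0.94 [ 0.5542 -0.0084  0.1257] [306. 233.]
lock_grip 0.73 [ 0.3022 -0.3099  0.0231] [426. 334.]
dial_grip 0.63 [ 0.5547 -0.0139  0.1678] [309. 231.]
dial_grip 0.52 [ 0.3032 -0.3114  0.0622] [430. 335.]
shackle_bow 0.78 [ 0.2447 -0.2643  0.0132] [408. 357.]
shackle_bow 0.72 [0.4787 0.0213 0.1226] [295. 265.]
hasp 0.68 [ 0.5667 -0.0113  0.1017] [308. 229.]
chest 0.64 [0.5737 0.0114 0.0023] [299. 232.]
side ['pixels', 'fx', 'fy', 'cx', 'cy', 'camera_from_world', 'shot'] [[-0.998, 0.03, -0.06, 0.427], [-0.066, -0.6, 0.797, 0.952], [-0.012, 0.8, 0.6, 0.852], [0.0, 0.0, 0.0, 1.0]] 436.83879806420447 436.83879806420447
lock 0.8 [ 0.571  -0.0179  0.109 ] [294. 239.]
lock 0.8 [ 0.3167 -0.3201 -0.0016] [378. 214.]
lock_grip 0.68 [ 0.5583 -0.012   0.1345] [298. 233.]
dial_grip 0.56 [ 0.6467 -0.4696  0.0013] [289. 189.]
dial_grip 0.5 [ 0.556  -0.0106  0.1668] [298. 224.]
dial_grip 0.48 [ 0.306  -0.3161  0.0601] [383. 200.]
shackle_bow 0.6 [0.484  0.0196 0.1211] [324. 245.]
shackle_bow 0.31 [ 0.4296  0.3974 -0.0029] [340. 396.]
hasp 0.7 [ 0.5692 -0.0165  0.1049] [295. 240.]
chest 0.91 [0.5767 0.0127 0.0032] [293. 274.]
[ 0.25473365 -0.57072108  0.19434661] [3.14158601e+00 1.26506973e-05 4.19796212e-01] 0.08715667325494524 0.7
```

View pics/top0.png

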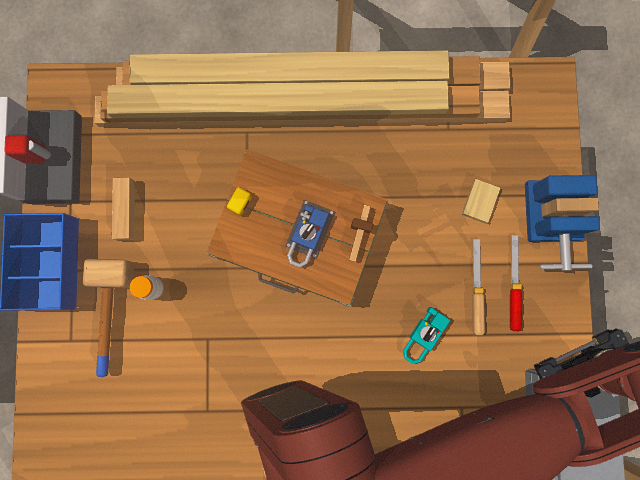

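```bash
python3 - <<'E'
import cv2,numpy as np
a=cv2.imread("pics/top0.png");b=cv2.imread("pics/side0.png")
A=cv2.resize(a[170:300,240:370],(520,520),interpolation=cv2.INTER_CUBIC)
cv2.imwrite("pics/c_top.png",A)
E
```

```text
(no output)
```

View pics/c_top.png

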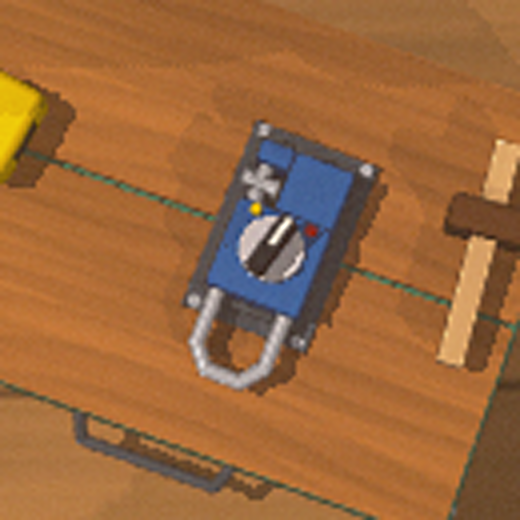

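Candidates: the blue lock on the chest at (308,230), a turquoise look-alike on the bench at (430,333), and a blue vise at (565,210). I choose the blue lock on its hasp. The crop confirms it, with the yellow stud at crop (256,208), the red stud at (312,231) and the pointer towards the upper right, between them. Next I refine its pose.

```bash
cat >> h.py <<'E'
def ray(im,uv,z):
    T=np.linalg.inv(np.array(im["camera_from_world"])); d=T[:3,:3]@np.array([(uv[0]-im["cx"])/im["fx"],-(uv[1]-im["cy"])/im["fy"],-1]); c=T[:3,3]
    return c+d*(z-c[2])/d[2]
def L2W(o,yaw,p): c,s=np.cos(yaw),np.sin(yaw); return np.array([o[0]+c*p[0]-s*p[1],o[1]+s*p[0]+c*p[1],0.104+p[2]])
def dialdir(im,c,z):  # pointer azimuth from bright neutral pixels near bar top
    P=np.array(im["pixels"]).astype(int); u0,v0=px(im,c).round().astype(int); pts=[]
    for v in range(v0-11,v0+12):
        for u in range(u0-11,u0+12):
            if P[v,u].min()>225: pts.append(ray(im,(u,v),z)[:2]-c[:2])
    return np.array(pts)
E
python3 - <<'E'
from h import *
im=get_image("top")
b=[(264,130),(367,170),(194,300),(301,341)]
W=[ray(im,(240+x/4-.4,170+y/4-.4),0.106)[:2] for x,y in b]
print(np.round(W,4),"centre",np.mean(W,0))
v=W[0]-W[2]+W[1]-W[3];n=W[0]-W[1]+W[2]-W[3]
print("yaw",np.arctan2(v[1],v[0]),np.arctan2(-n[0],n[1]), np.linalg.norm(v)/2,np.linalg.norm(n)/2)
# averages of several network looks
acc={}
for n in ("top","side")*4:
    I=get_image(n)
    for t in("lock","lock_grip","dial_grip","shackle_bow","hasp"):
        for r in pinpoint(I,t):
            p=w(I,r["position"])
            if p[2]>.08 and np.hypot(p[0]-.55,p[1])<.12: acc.setdefault((n,t),[]).append(p);break
for k in acc: print(k,len(acc[k]),np.mean(acc[k],0).round(4),np.std(acc[k],0).round(4))
P=np.array(im["pixels"]); hsv=cv2.cvtColor(P,cv2.COLOR_RGB2HSV)
m=((hsv[...,0]>105)&(hsv[...,0]<125)&(hsv[...,1]>120)).astype(np.uint8); m[:190]=0;m[275:]=0;m[:,:280]=0;m[:,340:]=0
m=cv2.morphologyEx(m,cv2.MORPH_CLOSE,np.ones((9,9)))
ys,xs=np.nonzero(m); pts=np.array([ray(im,(x,y),.138)[:2] for x,y in zip(xs,ys)],np.float32)
print("blue",cv2.minAreaRect(pts*1000))
E
```

```text
[[ 0.6341 -0.0071]
 [ 0.6081 -0.0703]
 [ 0.5292  0.0372]
 [ 0.503  -0.028 ]] centre [ 0.56859142 -0.01705333]
yaw -0.39138346858111883 -0.38598833124131365 0.11362188034707349 0.06925517231469788
('top', 'lock') 4 [ 0.5674 -0.0142  0.1058] [0.0016 0.0005 0.002 ]
('top', 'lock_grip') 4 [ 0.5553 -0.0095  0.1274] [0.0006 0.0009 0.001 ]
('top', 'dial_grip') 4 [ 0.554  -0.0119  0.1675] [0.0014 0.0004 0.0016]
('top', 'shackle_bow') 4 [0.4792 0.0221 0.1215] [0.0017 0.0011 0.0012]
('top', 'hasp') 4 [ 0.5676 -0.0107  0.1011] [0.0011 0.0012 0.0006]
('side', 'dial_grip') 4 [ 0.554  -0.0123  0.1649] [0.0008 0.0007 0.0015]
('side', 'shackle_bow') 4 [0.4805 0.0201 0.12  ] [0.0013 0.0009 0.0019]
('side', 'hasp') 4 [ 0.5662 -0.015   0.1196] [0.0062 0.0009 0.0278]
('side', 'lock') 3 [ 0.5682 -0.0198  0.1085] [0.0014 0.0003 0.0005]
('side', 'lock_grip') 3 [ 0.5586 -0.0113  0.1351] [0.0006 0.0011 0.0018]
blue ((568.4552001953125, -16.040882110595703), (57.82624816894531, 92.95994567871094), 67.09618377685547)
```

Call:
send_rows([
  {"x": 0.0314,"y": -0.0243,"z": -0.01},
  {"x": 0.0314,"y": -0.0243,"z": -0.01},
  {"x": 0.0314,"y": -0.0243,"z": -0.01},
  {"x": 0.0314,"y": -0.0243,"z": -0.01},
  {"x": 0.0314,"y": -0.0243,"z": -0.01},
  {"x": 0.0314,"y": -0.0243,"z": -0.01},
  {"x": 0.0314,"y": -0.0243,"z": -0.01},
  {"x": 0.0314,"y": -0.0243,"z": -0.01},
])

```text
invalid input
```

```bash
python3 - <<'E'
from h import *
for n in("top","side"):
    P=cv2.cvtColor(cv2.imread(f"pics/{n}0.png"),cv2.COLOR_BGR2RGB)
    im=get_image(n); im=dict(im); c=np.array([.555,-.0112,.166]); print(n,px(im,c))
    # sample bar-top plane on fine polar grid: darkness along each azimuth (black half) / width profile
    g=cv2.cvtColor(P,cv2.COLOR_RGB2GRAY).astype(np.float32)
    best=[]
    for dx in np.arange(-3,3.1,1)*1e-3:
     for dy in np.arange(-3,3.1,1)*1e-3:
      for a in np.arange(-.9,.2,.02):
        d=np.array([np.cos(a),np.sin(a),0]);e=np.array([-d[1],d[0],0]);cc=c+[dx,dy,0]
        def s(ts,us): 
            q=np.array([px(im,cc+t*d+u*e) for t in ts for u in us],np.float32); return cv2.remap(g,q[:,0].reshape(-1,1),q[:,1].reshape(-1,1),cv2.INTER_LINEAR).mean()
        blk=s([-.016,-.011,-.006],[-.003,0,.003]); wh=s([.006,.011,.016],[0]); out=s([-.008,0,.008],[-.010,.010])
        best.append((wh+out*.7-1.7*blk,a,dx,dy))
    best.sort(reverse=True); print([tuple(np.round(b,3)) for b in best[:5]])
E
```

```text
top [307.4546743  230.72886926]
[(np.float64(247.092), np.float64(-0.58), np.float64(0.0), np.float64(0.0)), (np.float64(245.946), np.float64(-0.56), np.float64(-0.001), np.float64(0.0)), (np.float64(244.887), np.float64(-0.6), np.float64(0.0), np.float64(0.0)), (np.float64(244.401), np.float64(-0.56), np.float64(0.0), np.float64(0.0)), (np.float64(243.069), np.float64(-0.58), np.float64(-0.001), np.float64(0.0))]
side [298.88257106 223.99245444]
[(np.float64(142.426), np.float64(-0.78), np.float64(0.001), np.float64(-0.001)), (np.float64(141.839), np.float64(-0.8), np.float64(0.001), np.float64(-0.001)), (np.float64(141.084), np.float64(-0.82), np.float64(0.001), np.float64(-0.001)), (np.float64(140.752), np.float64(-0.72), np.float64(0.003), np.float64(-0.003)), (np.float64(140.628), np.float64(-0.76), np.float64(0.001), np.float64(-0.001))]
```

Call:
send_rows([
  {"grip": 0.46,"x": 0.0314,"y": -0.0243,"z": -0.01,"spin": 0},
  {"grip": 0.46,"x": 0.0314,"y": -0.0243,"z": -0.01,"spin": 0},
  {"grip": 0.46,"x": 0.0314,"y": -0.0243,"z": -0.01,"spin": 0},
  {"grip": 0.46,"x": 0.0314,"y": -0.0243,"z": -0.01,"spin": 0},
  {"grip": 0.46,"x": 0.0314,"y": -0.0243,"z": -0.01,"spin": 0},
  {"grip": 0.46,"x": 0.0314,"y": -0.0243,"z": -0.01,"spin": 0},
  {"grip": 0.46,"x": 0.0314,"y": -0.0243,"z": -0.01,"spin": 0},
  {"grip": 0.46,"x": 0.0314,"y": -0.0243,"z": -0.01,"spin": 0},
], newtons=40)

```text
time_s: 4.05
tool_pos: [0.4054, -0.2893, 0.275]
ee_rot: [3.141, -0.0, 0.42]
wrist_force: [1.4, -1.2, 0.2]
gripper_width: 0.0406
grasp_force: 0.0
```

Call:
send_rows([
  {"grip": 0.46,"x": 0.0312,"y": -0.0241,"z": 0,"spin": 0},
  {"grip": 0.46,"x": 0.0312,"y": -0.0241,"z": 0,"spin": 0},
  {"grip": 0.46,"x": 0.0312,"y": -0.0241,"z": 0,"spin": 0},
  {"grip": 0.46,"x": 0.0312,"y": -0.0241,"z": 0,"spin": 0},
  {"grip": 0.46,"x": 0.0312,"y": -0.0241,"z": 0,"spin": 0},
  {"grip": 0.46,"x": 0.0312,"y": -0.0241,"z": 0,"spin": 0},
  {"grip": 0.46,"x": 0.0312,"y": -0.0241,"z": 0,"spin": 0},
  {"grip": 0.46,"x": 0.0312,"y": -0.0241,"z": 0,"spin": 0},
])

```text
time_s: 4.85
tool_pos: [0.5548, -0.0114, 0.2746]
ee_rot: [3.141, -0.0, 0.42]
wrist_force: [-0.1, -0.3, 0.1]
gripper_width: 0.0402
grasp_force: 0.0
```

Call:
send_rows([
  {"grip": 0.46,"x": 0,"y": 0,"z": 0,"spin": -8.2},
  {"grip": 0.46,"x": 0,"y": 0,"z": 0,"spin": -8.2},
  {"grip": 0.46,"x": 0,"y": 0,"z": 0,"spin": -8.2},
  {"grip": 0.46,"x": 0,"y": 0,"z": 0,"spin": -8.2},
  {"grip": 0.46,"x": 0,"y": 0,"z": 0,"spin": -8.2},
  {"grip": 0.46,"x": 0,"y": 0,"z": 0,"spin": -8.2},
  {"grip": 0.46,"x": 0,"y": 0,"z": 0,"spin": -8.2},
  {"grip": 0.46,"x": 0,"y": 0,"z": 0,"spin": -8.2},
])

```text
time_s: 5.65
tool_pos: [0.5542, -0.013, 0.2744]
ee_rot: [3.142, 0.0, 1.571]
wrist_force: [-0.7, 0.1, -0.2]
gripper_width: 0.0399
grasp_force: 0.0
```

Call:
send_rows([
  {"grip": 0.46,"x": 0,"y": 0,"z": 0,"spin": -8.2},
  {"grip": 0.46,"x": 0,"y": 0,"z": 0,"spin": -8.2},
  {"grip": 0.46,"x": 0,"y": 0,"z": 0,"spin": -8.2},
  {"grip": 0.46,"x": 0,"y": 0,"z": 0,"spin": -8.2},
  {"grip": 0.46,"x": 0,"y": 0,"z": 0,"spin": -8.2},
  {"grip": 0.46,"x": 0,"y": 0,"z": 0,"spin": -8.2},
  {"grip": 0.46,"x": 0,"y": 0,"z": 0,"spin": -8.2},
  {"grip": 0.46,"x": 0,"y": 0,"z": 0,"spin": 0},
])

```text
time_s: 6.45
tool_pos: [0.5542, -0.013, 0.2744]
ee_rot: [3.142, 0.0, 2.568]
wrist_force: [-0.8, 0.3, 1.0]
gripper_width: 0.0397
grasp_force: 0.0
```

Call:
send_rows([
  {"grip": 0.46,"x": 0,"y": 0.002,"z": 0.02,"spin": 0.9},
  {"grip": 0.46,"x": 0,"y": 0,"z": 0.025,"spin": 0},
  {"grip": 0.46,"x": 0,"y": 0,"z": 0.025,"spin": 0},
  {"grip": 0.46,"x": 0,"y": 0,"z": 0.015,"spin": 0},
  {"grip": 0.46,"x": 0,"y": 0,"z": 0.01,"spin": 0},
  {"grip": 0.46,"x": 0,"y": 0,"z": 0.01,"spin": 0},
  {"grip": 0.46,"x": 0,"y": 0,"z": 0.009,"spin": 0},
  {"grip": 0.46,"x": 0,"y": 0,"z": 0,"spin": 0},
])

```text
time_s: 7.25
tool_pos: [0.5548, -0.0113, 0.1594]
ee_rot: [-3.141, -0.001, 2.55]
wrist_force: [-0.8, 0.2, -0.2]
gripper_width: 0.0402
grasp_force: 0.0
```

Call:
send_rows([
  {"grip": 0.12,"x": 0,"y": 0,"z": 0,"spin": 0},
  {"grip": 0.12,"x": 0,"y": 0,"z": 0,"spin": 0},
  {"grip": 0.12,"x": 0,"y": 0,"z": 0,"spin": 0},
  {"grip": 0.12,"x": 0,"y": 0,"z": 0,"spin": 0},
  {"grip": 0.12,"x": 0,"y": 0,"z": 0,"spin": 0},
  {"grip": 0.12,"x": 0,"y": 0,"z": 0,"spin": 0},
], newtons=15)

```text
time_s: 7.85
tool_pos: [0.5554, -0.0114, 0.1605]
ee_rot: [3.141, 0.0, 2.551]
wrist_force: [0.7, 0.4, 0.6]
gripper_width: 0.0114
grasp_force: 0.0
```

Call:
send_rows([
  {"grip": 0,"x": 0,"y": 0,"z": 0,"spin": 0},
  {"grip": 0,"x": 0,"y": 0,"z": 0,"spin": 0},
  {"grip": 0,"x": 0,"y": 0,"z": 0,"spin": 0},
  {"grip": 0,"x": 0,"y": 0,"z": 0,"spin": 0},
], newtons=40)

```text
time_s: 8.25
tool_pos: [0.5553, -0.0113, 0.1603]
ee_rot: [3.142, -0.0, 2.551]
wrist_force: [0.3, 0.7, 0.1]
gripper_width: 0.0003
grasp_force: 0.0
```

```bash
python3 - <<'E'
from h import *
o=get_obs(); print(o["tool_pos"],o["ee_rot"],o["gripper_width"],o["q"])
a=get_image("side");b=get_image("top")
for im in(a,b):
  u,v=px(im,[.555,-.0112,.166]).astype(int)
  im["c"]=cv2.resize(np.array(im["pixels"])[v-50:v+50,u-50:u+50],(400,400),interpolation=cv2.INTER_CUBIC)
cv2.imwrite("pics/c1.png",cv2.cvtColor(np.hstack([a["c"],b["c"]]),cv2.COLOR_RGB2BGR))
E
```

```text
[ 0.55531083 -0.01132707  0.16031863] [ 3.14157713e+00 -7.01080193e-05  2.55082977e+00] 0.0002971774927648412 [-1.62413592e-01  8.16188484e-02  1.74667257e+00  4.47145235e-05
  1.31335857e+00 -1.14245842e+00]
```

View pics/c1.png

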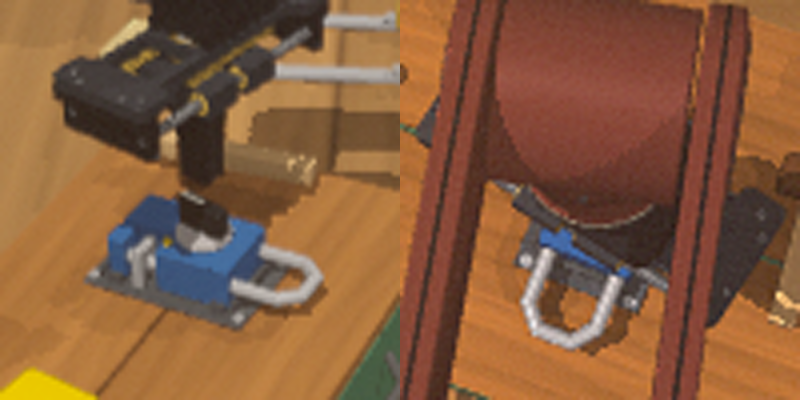

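The side view (left) shows the shut fingertips at crop (205,180), clear of the bar top at (203,205), so they closed on nothing. I'll check the tool position against the pictures.

```bash
python3 - <<'E'
from h import *
a=get_image("side"); t=np.array(get_obs()["tool_pos"])
P=cv2.cvtColor(np.array(a["pixels"]),cv2.COLOR_RGB2BGR)
u,v=px(a,t).astype(int); s=10
C=cv2.resize(P[v-35:v+20,u-30:u+30],None,fx=s,fy=s,interpolation=cv2.INTER_NEAREST)
for d,c in((-.070+.011,(0,0,255)),(0,(0,255,255)),(.011,(0,255,0))):
    q=px(a,t-[0,0,d]); cv2.circle(C,tuple(int(x) for x in ((q-[u-30,v-35]+.5)*s)),4,c,-1)
q=px(a,[.555,-.0112,.166]);cv2.circle(C,tuple(int(x) for x in ((q-[u-30,v-35]+.5)*s)),4,(255,0,255),-1)
cv2.imwrite("pics/c2.png",C); print(u,v)
E
```

```text
298 225
```

View pics/c2.png

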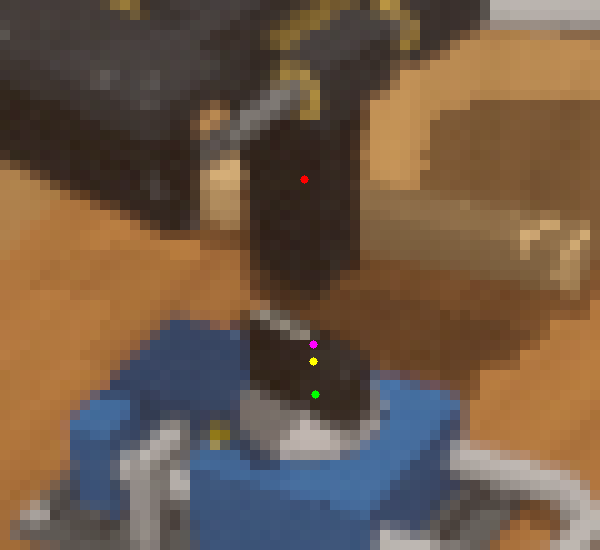

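```bash
python3 - <<'E'
from h import *
o=[]
for n,f,t,yaw,r in(("top","top0.png",np.array([.2547,-.5707,.1943]),.42,60),("side","side0.png",np.array([.2547,-.5707,.1943]),.42,50),("top",None,np.array(get_obs()["tool_pos"]),2.551,60),("side",None,np.array(get_obs()["tool_pos"]),2.551,60)):
    a=get_image(n); P=cv2.imread("pics/"+f) if f else cv2.cvtColor(np.array(a["pixels"]),cv2.COLOR_RGB2BGR)
    P=cv2.copyMakeBorder(P,60,60,60,60,cv2.BORDER_CONSTANT)
    u,v=px(a,t).astype(int)+60; r=60; s=380/(2*r)
    C=cv2.resize(P[v-r:v+r,u-r:u+r],(380,300) if 0 else (380,380),interpolation=cv2.INTER_CUBIC)
    Q=lambda p:((px(a,p)+60-[u-r,v-r]+.5)*s).astype(int)
    X=np.array([np.cos(yaw),np.sin(yaw),0]);Y=np.array([X[1],-X[0],0])
    R=np.array([Q(t+i*.0375*X+j*.095*Y+[0,0,.059]) for i,j in((1,1),(1,-1),(-1,-1),(-1,1))],np.int32)
    cv2.polylines(C,[R],True,(255,0,255),1); cv2.circle(C,tuple(int(k) for k in Q(t-[0,0,.011])),3,(0,255,0),-1)
    o.append(C[40:340])
cv2.imwrite("pics/c3.png",np.vstack([np.hstack(o[:2]),np.hstack(o[2:])]))
E
```

```text
(no output)
```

View pics/c3.png

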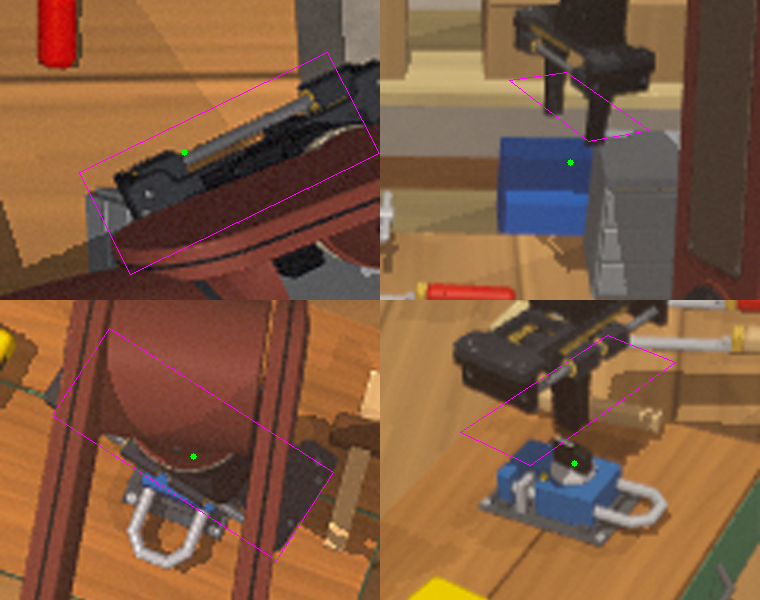

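Both the start picture and the current one show the real fingertips about 35–40 mm above where the reported TCP puts them, while xy agrees. I'll open, go lower in steps and check.

Call:
send_rows([
  {"grip": 0.46,"x": 0,"y": 0,"z": 0,"spin": 0},
  {"grip": 0.46,"x": 0,"y": 0,"z": 0,"spin": 0},
  {"grip": 0.46,"x": 0,"y": 0,"z": 0,"spin": 0},
  {"grip": 0.46,"x": 0,"y": 0,"z": 0,"spin": 0},
  {"grip": 0.46,"x": 0,"y": 0,"z": 0.008,"spin": 0},
  {"grip": 0.46,"x": 0,"y": 0,"z": 0.008,"spin": 0},
  {"grip": 0.46,"x": 0,"y": 0,"z": 0.008,"spin": 0},
  {"grip": 0.46,"x": 0,"y": 0,"z": 0,"spin": 0},
])

```text
time_s: 9.4
tool_pos: [0.5539, -0.0111, 0.1342]
ee_rot: [-3.14, -0.003, 2.551]
wrist_force: [0.5, -0.9, -0.5]
gripper_width: 0.0399
grasp_force: 0.0
```

```bash
python3 - <<'E'
from h import *
a=get_image("side"); t=np.array(get_obs()["tool_pos"])
P=cv2.cvtColor(np.array(a["pixels"]),cv2.COLOR_RGB2BGR)
u,v=298,220; s=10
C=cv2.resize(P[v-30:v+20,u-30:u+35],None,fx=s,fy=s,interpolation=cv2.INTER_NEAREST)
cv2.imwrite("pics/c4.png",C)
E
```

```text
(no output)
```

View pics/c4.png

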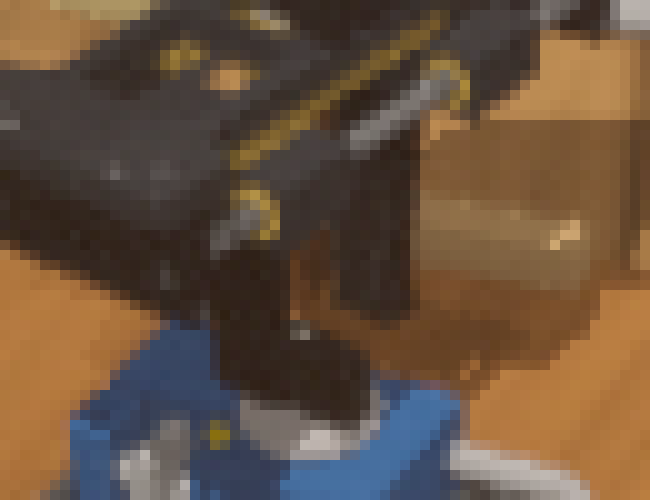

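Call:
send_rows([
  {"grip": 0.46,"x": 0,"y": 0,"z": 0.005,"spin": 0},
  {"grip": 0.46,"x": 0,"y": 0,"z": 0.004,"spin": 0},
  {"grip": 0.46,"x": 0,"y": 0,"z": 0.003,"spin": 0},
  {"grip": 0.46,"x": 0,"y": 0,"z": 0,"spin": 0},
])

```text
time_s: 9.85
tool_pos: [0.555, -0.0113, 0.1238]
ee_rot: [-3.141, -0.001, 2.551]
wrist_force: [-1.3, 0.0, 0.1]
gripper_width: 0.0404
grasp_force: 0.0
```

Call:
send_rows([
  {"grip": 0.05,"x": 0,"y": 0,"z": 0,"spin": 0},
  {"grip": 0.05,"x": 0,"y": 0,"z": 0,"spin": 0},
  {"grip": 0.05,"x": 0,"y": 0,"z": 0,"spin": 0},
  {"grip": 0.05,"x": 0,"y": 0,"z": 0,"spin": 0},
  {"grip": 0.05,"x": 0,"y": 0,"z": 0,"spin": 0},
  {"grip": 0.05,"x": 0,"y": 0,"z": 0,"spin": 0},
], newtons=15)

```text
time_s: 10.45
tool_pos: [0.5556, -0.0111, 0.1245]
ee_rot: [3.141, 0.0, 2.551]
wrist_force: [0.6, 1.8, 0.8]
gripper_width: 0.0116
grasp_force: 14.9
```

Call:
send_rows([
  {"grip": 0.05,"x": 0,"y": 0,"z": 0,"spin": 0},
  {"grip": 0.05,"x": 0,"y": 0,"z": 0,"spin": 0},
  {"grip": 0.05,"x": 0,"y": 0,"z": 0,"spin": -5},
  {"grip": 0.05,"x": 0,"y": 0,"z": 0,"spin": -5},
  {"grip": 0.05,"x": 0,"y": 0,"z": 0,"spin": -5},
  {"grip": 0.05,"x": 0,"y": 0,"z": 0,"spin": -5},
  {"grip": 0.05,"x": 0,"y": 0,"z": 0,"spin": -5},
  {"grip": 0.05,"x": 0,"y": 0,"z": 0,"spin": -5},
], newtons=45)

```text
time_s: 11.25
tool_pos: [0.5555, -0.0113, 0.1245]
ee_rot: [3.142, 0.0, 3.078]
wrist_force: [1.6, 0.8, 0.5]
gripper_width: 0.0118
grasp_force: 44.9
```

Call:
send_rows([
  {"grip": 0.05,"x": 0,"y": 0,"z": 0,"spin": -5},
  {"grip": 0.05,"x": 0,"y": 0,"z": 0,"spin": -5},
  {"grip": 0.05,"x": 0,"y": 0,"z": 0,"spin": -5},
  {"grip": 0.05,"x": 0,"y": 0,"z": 0,"spin": -5},
  {"grip": 0.05,"x": 0,"y": 0,"z": 0,"spin": -5},
  {"grip": 0.05,"x": 0,"y": 0,"z": 0,"spin": 0},
  {"grip": 0.05,"x": 0,"y": 0,"z": 0,"spin": 0},
])

```text
time_s: 11.95
tool_pos: [0.5553, -0.0117, 0.1245]
ee_rot: [-3.141, -0.0, -2.775]
wrist_force: [0.4, -1.5, 1.5]
gripper_width: 0.0116
grasp_force: 44.9
```

```bash
python3 -c "
from h import *
o=get_obs();print(o['tool_pos'],o['ee_rot'],o['torque'],o['wrist_force'],o['gripper_width'])"
```

```text
[ 0.55532964 -0.01174353  0.12447186] [-3.14101034e+00 -2.17313632e-04 -2.77474892e+00] [ 0.04115988 -0.07610034  0.00061787] [ 0.36320926 -1.50666704  1.53958129] 0.011577995520628551
```

Call:
send_rows([
  {"grip": 0.05,"x": 0,"y": 0,"z": 0,"spin": -4},
  {"grip": 0.05,"x": 0,"y": 0,"z": 0,"spin": 0},
  {"grip": 0.05,"x": 0,"y": 0,"z": 0,"spin": 0},
])

```text
time_s: 12.25
tool_pos: [0.5553, -0.0117, 0.1245]
ee_rot: [-3.141, -0.0, -2.705]
wrist_force: [-0.8, -2.0, 2.2]
gripper_width: 0.0118
grasp_force: 44.9
```

```bash
python3 -c "
from h import *
o=get_obs();print(o['ee_rot'],o['torque'],o['q'][5])
im=get_image('side')
P=cv2.cvtColor(np.array(im['pixels']),cv2.COLOR_RGB2BGR)
cv2.imwrite('pics/c5.png',cv2.resize(P[195:255,265:345],None,fx=9,fy=9,interpolation=cv2.INTER_CUBIC))"
```

```text
[-3.14107096e+00 -2.84482582e-04 -2.70535663e+00] [-0.16054414 -0.06843509  0.01842525] -2.169545350794283
```

View pics/c5.png

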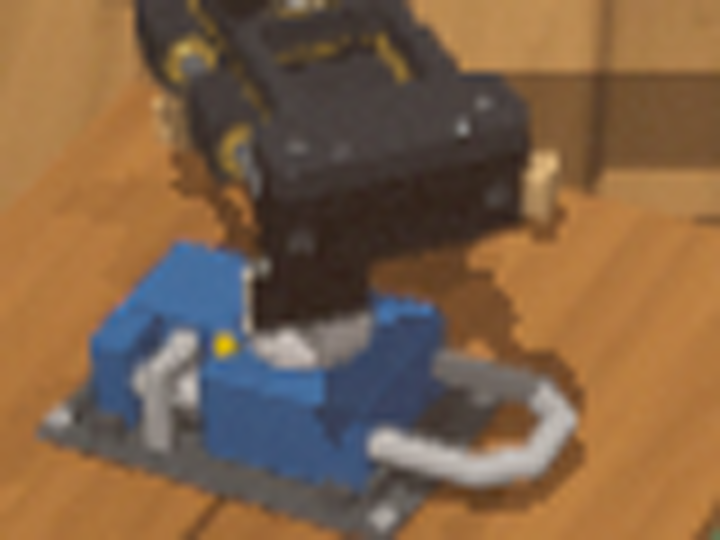

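The pointer, with its white end at crop (255,280), stands at the yellow stud (225,345). I'll go back the small overshoot, loosen briefly so the dial settles in the notch, then grip again.

Call:
send_rows([
  {"grip": 0.05,"x": 0,"y": 0,"z": 0,"spin": 4.5},
  {"grip": 0.05,"x": 0,"y": 0,"z": 0,"spin": 0},
  {"grip": 0.22,"x": 0,"y": 0,"z": 0,"spin": 0},
  {"grip": 0.22,"x": 0,"y": 0,"z": 0,"spin": 0},
  {"grip": 0.22,"x": 0,"y": 0,"z": 0,"spin": 0},
  {"grip": 0.22,"x": 0,"y": 0,"z": 0,"spin": 0},
  {"grip": 0.22,"x": 0,"y": 0,"z": 0,"spin": 0},
])

```text
time_s: 13.0
tool_pos: [0.5552, -0.0112, 0.1242]
ee_rot: [3.141, -0.0, -2.781]
wrist_force: [0.4, -0.3, 0.1]
gripper_width: 0.0191
grasp_force: 0.0
```

Call:
send_rows([
  {"grip": 0.05,"x": 0,"y": 0,"z": 0,"spin": 0},
  {"grip": 0.05,"x": 0,"y": 0,"z": 0,"spin": 0},
  {"grip": 0.05,"x": 0,"y": 0,"z": 0,"spin": 0},
  {"grip": 0.05,"x": 0,"y": 0,"z": 0,"spin": 0},
  {"grip": 0.05,"x": 0,"y": 0,"z": 0,"spin": 8},
  {"grip": 0.05,"x": 0,"y": 0,"z": 0,"spin": 8},
])

```text
time_s: 13.6
tool_pos: [0.5554, -0.0112, 0.1243]
ee_rot: [3.141, 0.0, -3.066]
wrist_force: [0.5, 0.3, -1.6]
gripper_width: 0.0117
grasp_force: 45.0
```

```bash
python3 -c "
from h import *
o=get_obs();print(o['ee_rot'],o['torque'],o['gripper_width'],o['time_s'])"
```

```text
[ 3.14138479e+00  2.31113745e-04 -3.06576636e+00] [ 0.10314611 -0.33660308 -0.004981  ] 0.011690094295830062 13.6
```

Call:
send_rows([
  {"grip": 0.05,"x": 0,"y": 0,"z": 0,"spin": 6},
  {"grip": 0.05,"x": 0,"y": 0,"z": 0,"spin": 6},
  {"grip": 0.05,"x": 0,"y": 0,"z": 0,"spin": 6},
  {"grip": 0.05,"x": 0,"y": 0,"z": 0,"spin": 6},
  {"grip": 0.05,"x": 0,"y": 0,"z": 0,"spin": 6},
  {"grip": 0.05,"x": 0,"y": 0,"z": 0,"spin": 6},
  {"grip": 0.05,"x": 0,"y": 0,"z": 0,"spin": 6},
  {"grip": 0.05,"x": 0,"y": 0,"z": 0,"spin": 6},
])

```text
time_s: 14.4
tool_pos: [0.5555, -0.011, 0.1243]
ee_rot: [3.141, -0.0, 2.381]
wrist_force: [0.7, 0.9, -1.0]
gripper_width: 0.0116
grasp_force: 45.0
```

```bash
python3 -c "
from h import *
o=get_obs();print(o['ee_rot'],o['torque'],o['gripper_width'],o['time_s'])"
```

```text
[ 3.14089405e+00 -1.18714976e-04  2.38082373e+00] [ 0.17789799 -0.33997668  0.02643137] 0.01156591790756549 14.4
```

Call:
send_rows([
  {"grip": 0.05,"x": 0,"y": 0,"z": 0,"spin": 6},
  {"grip": 0.05,"x": 0,"y": 0,"z": 0,"spin": 6},
  {"grip": 0.05,"x": 0,"y": 0,"z": 0,"spin": 6},
  {"grip": 0.05,"x": 0,"y": 0,"z": 0,"spin": 6},
  {"grip": 0.05,"x": 0,"y": 0,"z": 0,"spin": 0},
  {"grip": 0.05,"x": 0,"y": 0,"z": 0,"spin": 0},
])

```text
time_s: 15.0
tool_pos: [0.5554, -0.0111, 0.1243]
ee_rot: [3.141, -0.0, 1.969]
wrist_force: [0.2, 1.3, -1.1]
gripper_width: 0.0118
grasp_force: 45.0
```

```bash
python3 -c "
from h import *
o=get_obs();print(o['ee_rot'],o['torque'],o['gripper_width'],o['time_s'])"
```

```text
[ 3.14125157e+00 -4.17083175e-04  1.96891981e+00] [ 0.19178908 -0.37023536 -0.04058536] 0.011778872049007542 15.0
```

Call:
send_rows([
  {"grip": 0.05,"x": 0,"y": 0,"z": 0,"spin": -1.6},
  {"grip": 0.05,"x": 0,"y": 0,"z": 0,"spin": 0},
  {"grip": 0.35,"x": 0,"y": 0,"z": 0,"spin": 0},
  {"grip": 0.35,"x": 0,"y": 0,"z": 0,"spin": 0},
  {"grip": 0.35,"x": 0,"y": 0,"z": 0,"spin": 0},
  {"grip": 0.35,"x": 0,"y": 0,"z": 0,"spin": 0},
  {"grip": 0.35,"x": 0,"y": 0,"z": -0.01,"spin": 0},
  {"grip": 0.35,"x": 0,"y": 0,"z": -0.03,"spin": 0},
])

```text
time_s: 15.8
tool_pos: [0.5529, -0.0111, 0.162]
ee_rot: [-3.136, -0.004, 1.994]
wrist_force: [-0.7, -0.4, 0.4]
gripper_width: 0.03
grasp_force: 0.0
```

Call:
send_rows([
  {"grip": 0.35,"x": 0,"y": 0,"z": -0.03,"spin": 0},
  {"grip": 0.35,"x": 0,"y": 0,"z": -0.01,"spin": 7.8},
  {"grip": 0.35,"x": 0,"y": 0,"z": 0,"spin": 7.8},
  {"grip": 0.35,"x": 0,"y": 0,"z": 0,"spin": 7.8},
  {"grip": 0.35,"x": 0,"y": 0,"z": 0,"spin": 7.8},
  {"grip": 0.35,"x": 0,"y": 0,"z": 0,"spin": 7.8},
  {"grip": 0.35,"x": 0,"y": 0,"z": 0,"spin": 7.8},
  {"grip": 0.35,"x": 0,"y": 0,"z": 0,"spin": 0},
])

```text
time_s: 16.6
tool_pos: [0.5555, -0.0114, 0.2052]
ee_rot: [3.141, -0.0, 1.176]
wrist_force: [0.0, 0.8, -0.0]
gripper_width: 0.0307
grasp_force: 0.0
```

Call:
send_rows([
  {"grip": 0.35,"x": 0,"y": -0.02,"z": 0,"spin": 0},
  {"grip": 0.35,"x": 0,"y": -0.02,"z": 0,"spin": 0},
  {"grip": 0.35,"x": 0,"y": -0.02,"z": 0,"spin": 0},
  {"grip": 0.35,"x": 0,"y": -0.02,"z": 0,"spin": 0},
  {"grip": 0.35,"x": 0,"y": 0,"z": 0,"spin": 0},
  {"grip": 0.35,"x": 0,"y": 0,"z": 0,"spin": 0},
])

```text
time_s: 17.2
tool_pos: [0.482, 0.0192, 0.2051]
ee_rot: [3.14, -0.0, 1.18]
wrist_force: [0.7, 0.0, -0.5]
gripper_width: 0.0305
grasp_force: 0.0
```

```bash
python3 - <<'E'
from h import *
o=get_obs();print(o['tool_pos'],o['ee_rot'],o['time_s'])
for n in("top","side"):
    I=get_image(n)
    for t in("dial_grip","shackle_bow","lock_grip"):
        for r in pinpoint(I,t)[:3]: print(n,t,round(r["p"],2),np.round(w(I,r["position"]),4))
P=cv2.cvtColor(np.array(I['pixels']),cv2.COLOR_RGB2BGR)
cv2.imwrite('pics/c6.png',cv2.resize(P[190:260,275:355],None,fx=8,fy=8,interpolation=cv2.INTER_CUBIC))
E
```

```text
[0.48202881 0.01918178 0.20507713] [ 3.13986124e+00 -2.77432995e-04  1.17977823e+00] 17.2
top dial_grip 0.66 [ 0.3034 -0.3131  0.0615]
top shackle_bow 0.47 [ 0.2413 -0.2648  0.0142]
top lock_grip 0.87 [ 0.3031 -0.3098  0.021 ]
side dial_grip 0.57 [ 0.5567 -0.014   0.167 ]
side dial_grip 0.55 [0.5787 0.0152 0.0042]
side dial_grip 0.54 [ 0.3046 -0.3155  0.0616]
side shackle_bow 0.61 [0.4804 0.0217 0.12  ]
side shackle_bow 0.53 [ 0.4124 -0.4514 -0.0047]
side shackle_bow 0.51 [ 0.2406 -0.2711  0.0197]
side lock_grip 0.92 [ 0.3093 -0.3116  0.0244]
side lock_grip 0.91 [ 0.5579 -0.009   0.1339]
```

View pics/c6.png

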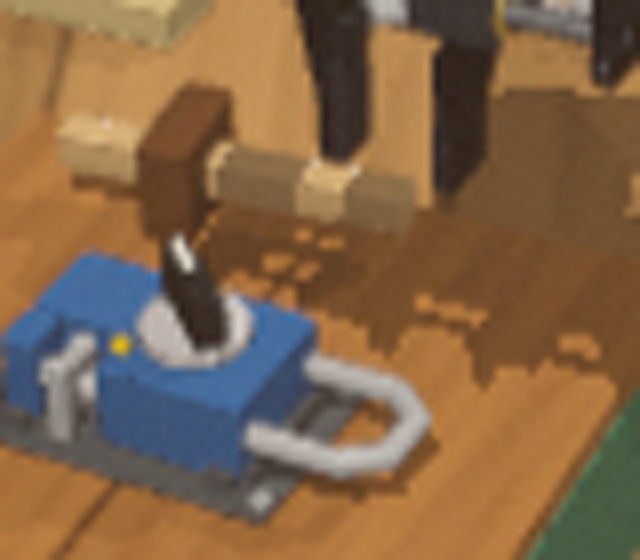

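Dial points to red and the open fingers are above the bow (tips at crop (345,155) and (455,190); bow at (410,420)). Measured tip offset is about 38 mm, consistent with before.

Call:
send_rows([
  {"grip": 0.35,"x": 0,"y": 0,"z": 0.03,"spin": 0},
  {"grip": 0.35,"x": 0,"y": 0,"z": 0.03,"spin": 0},
  {"grip": 0.35,"x": 0,"y": 0,"z": 0.02,"spin": 0},
  {"grip": 0.35,"x": 0,"y": 0,"z": 0.015,"spin": 0},
  {"grip": 0.35,"x": 0,"y": 0,"z": 0.01,"spin": 0},
  {"grip": 0.35,"x": 0,"y": 0,"z": 0.005,"spin": 0},
  {"grip": 0.35,"x": 0,"y": 0,"z": 0,"spin": 0},
])

```text
time_s: 18.3
tool_pos: [0.4812, 0.0193, 0.094]
ee_rot: [-3.141, 0.0, 1.177]
wrist_force: [0.4, -0.8, 0.6]
gripper_width: 0.0305
grasp_force: 0.0
```

Call:
send_rows([
  {"grip": 0.35,"x": 0,"y": 0,"z": 0.004,"spin": 0},
  {"grip": 0.35,"x": 0,"y": 0,"z": 0.004,"spin": 0},
  {"grip": 0.35,"x": 0,"y": 0,"z": 0.004,"spin": 0},
  {"grip": 0.35,"x": 0,"y": 0,"z": 0,"spin": 0},
])

```text
time_s: 18.7
tool_pos: [0.4811, 0.0194, 0.0819]
ee_rot: [-3.141, 0.0, 1.177]
wrist_force: [-0.2, 0.3, -0.5]
gripper_width: 0.0307
grasp_force: 0.0
```

Call:
send_rows([
  {"grip": 0.03,"x": 0,"y": 0,"z": 0,"spin": 0},
  {"grip": 0.03,"x": 0,"y": 0,"z": 0,"spin": 0},
  {"grip": 0.03,"x": 0,"y": 0,"z": 0,"spin": 0},
  {"grip": 0.03,"x": 0,"y": 0,"z": 0,"spin": 0},
  {"grip": 0.03,"x": 0,"y": 0,"z": 0,"spin": 0},
], newtons=15)

```text
time_s: 19.2
tool_pos: [0.4817, 0.0193, 0.0826]
ee_rot: [3.141, -0.0, 1.177]
wrist_force: [1.0, 0.8, -0.0]
gripper_width: 0.0097
grasp_force: 15.0
```

Call:
send_rows([
  {"grip": 0.03,"x": 0,"y": -0.004,"z": 0,"spin": 0},
  {"grip": 0.03,"x": 0,"y": -0.004,"z": 0,"spin": 0},
  {"grip": 0.03,"x": 0,"y": 0,"z": 0,"spin": 0},
], newtons=20)

```text
time_s: 19.5
tool_pos: [0.4737, 0.0226, 0.0826]
ee_rot: [3.142, -0.0, 1.177]
wrist_force: [1.4, 0.2, 1.4]
gripper_width: 0.0095
grasp_force: 19.9
```

It slides with little force, so the lock is open. I'll draw it on.

Call:
send_rows([
  {"grip": 0.03,"x": 0,"y": -0.006,"z": 0,"spin": 0},
  {"grip": 0.03,"x": 0,"y": -0.006,"z": 0,"spin": 0},
  {"grip": 0.03,"x": 0,"y": -0.006,"z": 0,"spin": 0},
  {"grip": 0.03,"x": 0,"y": -0.006,"z": 0,"spin": 0},
  {"grip": 0.03,"x": 0,"y": -0.006,"z": 0,"spin": 0},
  {"grip": 0.03,"x": 0,"y": -0.004,"z": 0,"spin": 0},
  {"grip": 0.03,"x": 0,"y": -0.002,"z": 0,"spin": 0},
  {"grip": 0.03,"x": 0,"y": 0,"z": 0,"spin": 0},
])

```text
time_s: 20.3
tool_pos: [0.4402, 0.0365, 0.0822]
ee_rot: [-3.141, 0.0, 1.177]
wrist_force: [0.1, 1.4, 0.5]
gripper_width: 0.0096
grasp_force: 19.9
```

Call:
send_rows([
  {"grip": 0.03,"x": 0,"y": -0.001,"z": 0,"spin": 0},
  {"grip": 0.03,"x": 0,"y": -0.001,"z": 0,"spin": 0},
  {"grip": 0.03,"x": 0,"y": 0,"z": 0,"spin": 0},
])

```text
time_s: 20.6
tool_pos: [0.4392, 0.0368, 0.0824]
ee_rot: [3.141, 0.0, 1.177]
wrist_force: [2.7, -0.6, 0.4]
gripper_width: 0.0094
grasp_force: 19.8
```

Call:
send_rows([
  {"grip": 0.03,"x": 0,"y": -0.001,"z": 0,"spin": 0},
  {"grip": 0.03,"x": 0,"y": -0.001,"z": 0,"spin": 0},
  {"grip": 0.03,"x": 0,"y": 0,"z": 0,"spin": 0},
])

```text
time_s: 20.9
tool_pos: [0.4392, 0.0367, 0.0828]
ee_rot: [3.137, -0.0, 1.177]
wrist_force: [9.7, -3.6, -4.4]
gripper_width: 0.0096
grasp_force: 19.7
```

Call:
send_rows([
  {"grip": 0.03,"x": 0,"y": 0.002,"z": 0,"spin": 0},
  {"grip": 0.35,"x": 0,"y": 0,"z": 0,"spin": 0},
  {"grip": 0.35,"x": 0,"y": 0,"z": 0,"spin": 0},
  {"grip": 0.35,"x": 0,"y": 0,"z": 0,"spin": 0},
  {"grip": 0.35,"x": 0,"y": 0,"z": -0.02,"spin": 0},
  {"grip": 0.35,"x": 0,"y": 0,"z": -0.04,"spin": 0},
  {"grip": 0.35,"x": 0,"y": 0,"z": -0.04,"spin": 0},
  {"grip": 0.35,"x": 0,"y": 0,"z": -0.02,"spin": 0},
], newtons=40)

```text
time_s: 21.7
tool_pos: [0.4399, 0.037, 0.2057]
ee_rot: [3.138, -0.001, 1.177]
wrist_force: [1.0, -0.5, -0.6]
gripper_width: 0.0297
grasp_force: 0.0
```

```bash
python3 - <<'E'
from h import *
o=get_obs();print(o['tool_pos'],o['ee_rot'],o['gripper_width'])
for n in("side","side","side"):
    I=get_image(n)
    for t in("dial_grip","shackle_bow","lock_grip","lock"):
        for r in pinpoint(I,t)[:4]:
            p=w(I,r["position"])
            if p[2]>.08: print(n,t,round(r["p"],2),np.round(p,4))
P=cv2.cvtColor(np.array(I['pixels']),cv2.COLOR_RGB2BGR)
cv2.imwrite('pics/c7.png',cv2.resize(P[190:260,275:355],None,fx=8,fy=8,interpolation=cv2.INTER_CUBIC))
E
```

```text
[0.43989377 0.03701627 0.20570722] [ 3.13838739e+00 -1.09075553e-03  1.17743225e+00] 0.029730782574604014
side dial_grip 0.64 [ 0.5531 -0.0123  0.1652]
side shackle_bow 0.77 [0.4357 0.0374 0.1203]
side shackle_bow 0.56 [ 0.5541 -0.0111  0.1343]
side lock_grip 0.74 [ 0.5549 -0.0115  0.1301]
side lock 0.97 [ 0.5691 -0.0187  0.105 ]
side dial_grip 0.36 [0.6342 0.1524 0.1017]
side shackle_bow 0.66 [0.4395 0.0355 0.1205]
side lock_grip 0.62 [ 0.5593 -0.0099  0.1356]
side lock 0.63 [ 0.5543 -0.011   0.1651]
side lock 0.58 [ 0.5677 -0.0197  0.106 ]
side dial_grip 0.62 [ 0.5536 -0.0108  0.1626]
side shackle_bow 0.69 [0.4384 0.038  0.1183]
side lock_grip 0.81 [ 0.5551 -0.0101  0.1343]
side lock 0.71 [ 0.5692 -0.0197  0.1097]
```

View pics/c7.png

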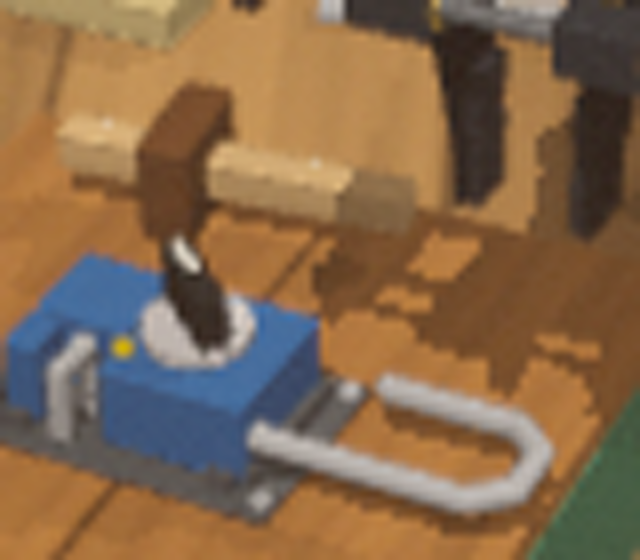

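The shackle is fully out (free short leg at crop (385,385), bow at (545,455)) and the pointer is at red. Now for the lock body.

Call:
send_rows([
  {"grip": 0.95,"x": 0,"y": 0.0313,"z": 0,"spin": 0},
  {"grip": 0.95,"x": 0,"y": 0.0313,"z": 0,"spin": 0},
  {"grip": 0.95,"x": 0,"y": 0.0313,"z": 0,"spin": 0},
  {"grip": 0.95,"x": 0,"y": 0.0312,"z": 0,"spin": 0},
  {"grip": 0.95,"x": 0,"y": 0,"z": 0,"spin": -7.5},
  {"grip": 0.95,"x": 0,"y": 0,"z": 0,"spin": -7.5},
  {"grip": 0.95,"x": 0,"y": 0,"z": 0,"spin": -7.5},
  {"grip": 0.95,"x": 0,"y": 0,"z": 0,"spin": -7.5},
])

```text
time_s: 23.25
tool_pos: [0.5545, -0.0111, 0.2021]
ee_rot: [-3.141, -0.0, 1.706]
wrist_force: [-0.5, 0.1, -1.1]
gripper_width: 0.0808
grasp_force: 0.0
```

Call:
send_rows([
  {"grip": 0.95,"x": 0,"y": 0,"z": 0,"spin": -7.5},
  {"grip": 0.95,"x": 0,"y": 0,"z": 0,"spin": -7.5},
  {"grip": 0.95,"x": 0,"y": 0,"z": 0,"spin": -7.5},
  {"grip": 0.95,"x": 0,"y": 0,"z": 0,"spin": -7.5},
  {"grip": 0.95,"x": 0,"y": 0,"z": 0,"spin": -7.5},
  {"grip": 0.95,"x": 0,"y": 0,"z": 0,"spin": -7.5},
  {"grip": 0.95,"x": 0,"y": 0,"z": 0,"spin": -7.5},
  {"grip": 0.95,"x": 0,"y": 0,"z": 0,"spin": -7.5},
])

```text
time_s: 24.05
tool_pos: [0.5545, -0.011, 0.2023]
ee_rot: [3.142, -0.0, 2.753]
wrist_force: [-0.1, -0.3, -0.4]
gripper_width: 0.0828
grasp_force: 0.0
```

Call:
send_rows([
  {"grip": 0.95,"x": 0,"y": 0,"z": 0,"spin": 0},
  {"grip": 0.95,"x": 0,"y": 0,"z": 0,"spin": 0},
])

```text
time_s: 24.25
tool_pos: [0.5545, -0.011, 0.2023]
ee_rot: [-3.142, -0.0, 2.745]
wrist_force: [-0.5, -0.6, 0.2]
gripper_width: 0.0825
grasp_force: 0.0
```

Call:
send_rows([
  {"grip": 0.95,"x": 0,"y": 0,"z": 0.03,"spin": 0},
  {"grip": 0.95,"x": 0,"y": 0,"z": 0.03,"spin": 0},
  {"grip": 0.95,"x": 0,"y": 0,"z": 0.02,"spin": 0},
  {"grip": 0.95,"x": 0,"y": 0,"z": 0.015,"spin": 0},
  {"grip": 0.95,"x": 0,"y": 0,"z": 0.01,"spin": 0},
  {"grip": 0.95,"x": 0,"y": 0,"z": 0.005,"spin": 0},
  {"grip": 0.95,"x": 0,"y": 0,"z": 0.005,"spin": 0},
  {"grip": 0.95,"x": 0,"y": 0,"z": 0,"spin": 0},
])

```text
time_s: 25.05
tool_pos: [0.5547, -0.011, 0.0875]
ee_rot: [3.141, 0.0, 2.748]
wrist_force: [0.2, -0.0, 0.6]
gripper_width: 0.0827
grasp_force: 0.0
```

Call:
send_rows([
  {"grip": 0.6,"x": 0,"y": 0,"z": 0.002,"spin": 0},
  {"grip": 0.6,"x": 0,"y": 0,"z": 0,"spin": 0},
  {"grip": 0.6,"x": 0,"y": 0,"z": 0,"spin": 0},
  {"grip": 0.6,"x": 0,"y": 0,"z": 0,"spin": 0},
  {"grip": 0.6,"x": 0,"y": 0,"z": 0,"spin": 0},
], newtons=15)

```text
time_s: 25.55
tool_pos: [0.5548, -0.011, 0.0857]
ee_rot: [3.141, 0.001, 2.748]
wrist_force: [0.4, -0.5, 0.5]
gripper_width: 0.0599
grasp_force: 15.0
```

Gripped at 60 mm. I'll raise the grip force and lift gently straight up.

Call:
send_rows([
  {"grip": 0.55,"x": 0,"y": 0,"z": 0,"spin": 0},
  {"grip": 0.55,"x": 0,"y": 0,"z": 0,"spin": 0},
  {"grip": 0.55,"x": 0,"y": 0,"z": 0,"spin": 0},
  {"grip": 0.55,"x": 0,"y": 0,"z": -0.003,"spin": 0},
  {"grip": 0.55,"x": 0,"y": 0,"z": -0.005,"spin": 0},
  {"grip": 0.55,"x": 0,"y": 0,"z": -0.005,"spin": 0},
  {"grip": 0.55,"x": 0,"y": 0,"z": 0,"spin": 0},
], newtons=45)

```text
time_s: 26.25
tool_pos: [0.554, -0.0109, 0.0984]
ee_rot: [-3.141, -0.001, 2.748]
wrist_force: [0.7, 0.0, -5.3]
gripper_width: 0.0601
grasp_force: 45.0
```

Call:
send_rows([
  {"grip": 0.55,"x": 0,"y": 0,"z": -0.01,"spin": 0},
  {"grip": 0.55,"x": 0,"y": 0,"z": -0.015,"spin": 0},
  {"grip": 0.55,"x": 0,"y": 0,"z": -0.025,"spin": 0},
  {"grip": 0.55,"x": 0,"y": 0,"z": -0.025,"spin": 0},
  {"grip": 0.55,"x": 0,"y": 0,"z": -0.025,"spin": 0},
  {"grip": 0.55,"x": 0,"y": 0,"z": -0.025,"spin": 0},
  {"grip": 0.55,"x": 0,"y": 0,"z": -0.015,"spin": 0},
  {"grip": 0.55,"x": 0,"y": 0,"z": -0.01,"spin": 0},
])

```text
time_s: 27.05
tool_pos: [0.5551, -0.0111, 0.2507]
ee_rot: [3.141, 0.003, 2.748]
wrist_force: [-0.0, 0.1, -5.8]
gripper_width: 0.0597
grasp_force: 45.0
```

Call:
send_rows([
  {"grip": 0.55,"x": 0,"y": 0,"z": 0,"spin": 0},
  {"grip": 0.55,"x": 0,"y": 0,"z": 0,"spin": 0},
  {"grip": 0.55,"x": 0,"y": 0,"z": 0,"spin": 0},
  {"grip": 0.55,"x": 0,"y": 0,"z": 0,"spin": 0},
  {"grip": 0.55,"x": 0,"y": 0,"z": 0,"spin": 0},
  {"grip": 0.55,"x": 0,"y": 0,"z": 0,"spin": 0},
])

```text
time_s: 27.65
tool_pos: [0.5543, -0.011, 0.2478]
ee_rot: [-3.141, -0.001, 2.748]
wrist_force: [0.5, 0.5, -4.6]
gripper_width: 0.0597
grasp_force: 45.0
```

```bash
python3 - <<'E'
from h import *
o=get_obs();print(o['tool_pos'],o['ee_rot'],o['gripper_width'],o['wrist_force'],np.abs(o['joint_vel']).max())
I=get_image("side")
for t in("dial_grip","shackle_bow","lock_grip","hasp"):
    for r in pinpoint(I,t)[:4]:
        p=w(I,r["position"])
        if p[2]>.08: print(t,round(r["p"],2),np.round(p,4))
P=cv2.cvtColor(np.array(I['pixels']),cv2.COLOR_RGB2BGR)
cv2.imwrite('pics/c8.png',cv2.resize(P[130:270,225:385],None,fx=4,fy=4,interpolation=cv2.INTER_CUBIC))
E
```

```text
[ 0.55429869 -0.01098536  0.24783133] [-3.14141794e+00 -8.02139012e-04  2.74808880e+00] 0.0596888742516357 [ 0.45862403  0.47326647 -4.59818081] 0.0032742529373577653
dial_grip 0.63 [ 0.5544 -0.0098  0.3247]
shackle_bow 0.72 [0.4378 0.0351 0.2814]
lock_grip 0.84 [ 0.5564 -0.0124  0.2964]
lock_grip 0.16 [ 0.5562 -0.0092  0.3281]
hasp 0.81 [ 0.5716 -0.014   0.1027]
hasp 0.66 [ 0.5685 -0.0189  0.2704]
```

View pics/c8.png

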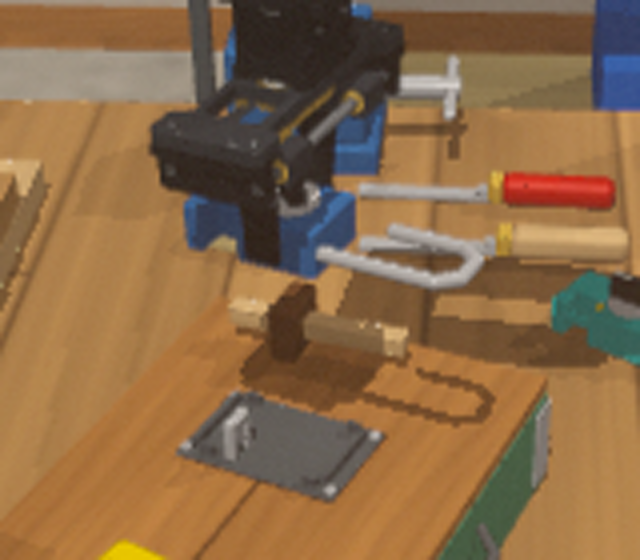

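The lock is held level at crop (270,230), about 160 mm above the chest, with its shackle fully out. The empty hasp is at crop (280,440).

```bash
python3 -c "
from station import *
print(finish_job())"
```

```text
the job is handed in; nothing more can be done
None
```

I turned the lock's dial to yellow and then back to red, drew the shackle fully out, and handed the job in with the open lock held level and still about 16 cm above the chest.

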